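# Slide a sample card off the drying deck and lay it in its tray

## Task

The flat sample card lies between the rails of the raised drying deck, where it cannot be gripped. Slide it along the rails until about a third of it sticks out over the deck's front edge, let go, then take it by that overhanging end, lift it clear and lay it flat on the bare bench, and let go. Then take it again across its middle and lay it flat in the low card tray with the finger gaps, without dropping it and without disturbing the other things on the bench.

Things in the scene. Friction and masses are not known exactly. Their poses are not given: they have to be found in the camera images.
- card: Flat green sample card with round windows, 50 x 135 x 5 mm, about 35 g, loose. Origin: centre of its underside. Long axis = its y, width = its x, z up. Starts on the deck between the rails, its y along the deck's -x within 0.03 rad, its centre at most 12 mm from the deck's along the rails.
- deck: Raised drying deck fixed to the bench, left or right of the robot's midline: white housing under a flat aluminium plate, 210 mm (its x) by 88 mm (its y), on which the card slides with ordinary friction. Plate top 40 mm above the bench. Origin: on the bench under its centre. Both ends are open. A rail 10 mm wide, 8 mm higher than the plate, runs along each long side.
- deck_front (a point): Middle of the deck's front edge, on the plate's top: the short edge at the deck's x = -105 mm, facing the robot within 0.25 rad; axes as the deck's. The card must stick out over this edge (it tips off once its centre passes it). The rails are 56 mm apart inside: 3 mm of play each side of the card, too little for a finger.
- card_tray: Low grey open tray fixed to the bench on the other side of the midline, outside 74 mm (its x) by 161 mm (its y). Origin: on the bench under its centre, z up. Walls 6 mm thick, tops 20 mm above the bench. The card lies in it along the tray's y, either way round.
- tray_floor (a point): Centre of the tray's inner floor, 8 mm above the bench; axes as the tray's. Room inside 62 mm (x) by 149 mm (y). The middle of each long side is a gap 70 mm wide (along y) without wall, for the fingers; there the floor is only 44 mm wide (x), so beside it fingers can reach down to the bench.
- petri_dish: Bystander: flat round petri dish, 90 mm across, 12 mm high, on the bench between deck and tray, towards the back. Origin: centre of its underside.
- tape_roll: Bystander: roll of tape lying flat, 104 mm across, 25 mm high, at the right front. Origin: centre of its underside.
- marker: Bystander: felt marker, 134 mm long, lying at the left front. Origin: centre of its underside; long axis y.

How it is judged (in metres and radians):
On the way, in this order (a step that is already met when the one before it is completed fails the run):
1. the card rests flat between the rails, let go, sticking out at least 30 mm over the deck's front edge (x of card in the frame of deck between -0.11 and -0.0675 m and z of card in the frame of deck between 0.037 and 0.045 m and angle between card's own z axis and vertical below 0.08 rad and contact force between the fingers and card below 0.05 N), for 0.2 s.
2. the card is lifted clear of the deck, held by the end that stuck out (at least 15 mm from its centre) (height (world z) of card above 0.06 m and contact force between the fingers and card above 0.2 N and y of the grasp point in the frame of card above 0.015 m), for 0.1 s.
3. the card lies flat on the bare bench, let go (height (world z) of card below 0.004 m and angle between card's own z axis and vertical below 0.05 rad and contact force between the fingers and card below 0.05 N and linear speed of card below 0.03 m/s), for 0.2 s.
4. the card is lifted again, held across its middle (within 30 mm of its centre) (height (world z) of card above 0.02 m and contact force between the fingers and card above 0.2 N and y of the grasp point in the frame of card between -0.03 and 0.03 m), for 0.1 s.
At the end, for the whole second after the job is handed in: The card lies flat (within 0.05 rad) on the tray's inner floor, between the walls (centre within 9 mm across and 11 mm along of the tray's), long axis along the tray's, released and at rest (x of card in the frame of card_tray between -0.009 and 0.009 m and y of card in the frame of card_tray between -0.011 and 0.011 m and z of card in the frame of card_tray between 0.005 and 0.012 m and angle between card's own z axis and vertical below 0.05 rad and angle between the y axis of card and the y axis of card_tray, either way round below 0.2 rad and linear speed of card below 0.02 m/s and contact force between the fingers and card below 0.05 N); the robot touches nothing.
It fails at once if the card is dropped (falls more than about 4 cm, or is thrown) (contact force between the fingers and card below 0.01 N and linear speed of card above 0.9 m/s).
It fails at once if the petri dish is moved by more than 30 mm (distance of petri_dish from where it was at the start of the episode above 0.03 m).
It fails at once if the tape roll is moved by more than 30 mm (distance of tape_roll from where it was at the start of the episode above 0.03 m).
It fails at once if the marker is moved by more than 30 mm (distance of marker from where it was at the start of the episode above 0.03 m).
It also fails if it takes over 58 s, if anything falls off the work surface, if the arm or the gripper's body presses on something with over 40 N, if the wrist force passes 120 N, or if a joint passes its speed limit or range.

## Robot

A 6-joint arm with a two-finger parallel gripper is mounted at the origin on a cart in front of the work surface, level with it; the furniture and walls round the work are solid. World frame = base frame: x ahead of the robot, y to its left, z up, the work surface at z = 0. Lengths are in mm, angles in rad, forces in N, time in s.
With the tool pointing down it reaches from about 350 to 775 mm from the base axis. Payload 7.3 kg.
Tool frame: the origin (TCP) lies on the mounting face of the last link; the fingertips stand 178 mm ahead of it and the grasp point (between the pads) lies 159 mm ahead of it (bot.grip_point_offset is the distance from the TCP to the grasp point, in mm); x points along the fingers, y is the direction in which the jaws open and shut, and the axes are right-handed (so a half turn about x gives the same grasp; the last joint's range is limited). The gripper opens to 92 mm and grips with 3 to 60 N. Pads are 19 mm wide; open, the fingers measure 130 mm over their backs; the gripper's body (75 mm by 190 mm) begins 47 mm behind the grasp point.
Start: joints at [1.054, 0.342, 1.524, -0, 1.275, -0.146], TCP at [190.218, 489.331, 404.741] pointing down, gripper open.
Joint ranges: [-2.53, 2.53], [-0.77, 2.02], [0.04, 2.7], [-1, 4.14], [0.28, 2.66], [-3.11, 3.11]. Speed limits (rad/s): [2.57, 2.57, 3.14, 3.14, 3.14, 3.14].

## Interface

Orientations are given as [roll, pitch, yaw] about the fixed x, y, z axes, in that order (R = Rz(yaw) Ry(pitch) Rx(roll)).
In Python, from plant import bot gives the robot as it stands.
- The arm moves only by the tool arm_command, never from a script. Its argument "moves" is a list of rows, each a list of 5 numbers: the shift along the tool's x, y, z in cm, then the turn about the tool's x in degrees, then the opening, from 0 (shut) to 1 (fully open). A call has 1 to 10 rows; each row is the pose to reach, as a shift and turn from the pose measured when the call began, along the tool's axes at that moment; what a row does not reach only later rows make up. A row lasts 1/10 s, in which the tool goes at most 50 mm and 8.59 degrees, less where a joint would pass 70% of its speed; a pose out of reach is approached as far as the arm can. A call with a gripper value outside its range is refused whole. The fingers move at their own pace and stop on an object; the grip force is fixed at half the most. Time passes only in rows, so rows that repeat a pose let the fingers close. It gives the time, the measured TCP pose, the force and the opening at its end, in the units of the state.
- bot.get_obs(): the state, without advancing time (a new reading comes with each control period).
- bot.capture(name): name is "scene" or "top" or "wrist"; returns a dict with "frame" (420x560x3 uint8, blue, green, red), "K" (3x3 intrinsics, pixels), "origin" and "orientation" of the camera in the world; the wrist camera has in their place "T_tool_cam" (4x4, takes a point from camera to tool coordinates, whose origin is the TCP and whose axes are the tool frame's). Camera axes: x right, y down, z forward; pixel columns grow to the right and rows downward; lengths in mm; the calibration is good to about 2 mm. The wrist camera is an equidistant fisheye: a pixel r from the principal point sees the ray r / f radians off the axis. A picture is of the moment at which its call begins: read the wrist's pose just before it. There is no depth.
- bot.close_job(): hands the job in, once; it reports no verdict.
The state is a dict: "time": time; "joint_positions": joint angles; "dq": joint speeds; "tau": joint torques, N m; "tool_pos": TCP position; "tcp_rot": TCP orientation; "contact_force": force on the tool from outside, world axes, zero at the start; "moment": the same for the moment, N m; "grip_width": finger opening in mm.
Only numpy, scipy, OpenCV 4.12 (cv2) and the standard library are available. Lean on these libraries where they do the work, as an engineer would, in place of code of your own. Each camera call takes 0.05 s, during which the arm holds its last target.

## Working session

There is one attempt and no reset: what is moved stays moved. The work goes in short steps, Python scripts to look and compute and a tool call to move; the robot and the scene stay as the last step left them, time stands still between calls to the robot, and variables do not carry over. Pictures are saved under pics/ and viewed, and the job is handed in when it is done.

Besides the shell and the picture viewer there is one more tool, called after "Request:" as name(argument=value, ...), one argument or row to a line, values as JSON. arm_command: Moves the arm, as the interface text tells. Its arguments: {"type":"object","properties":{"moves":{"type":"array"}},"required":["moves"]}

```bash
ls; mkdir -p pics
python3 - <<'E'
from plant import bot
import cv2,numpy as np
print(bot.get_obs())
for n in ["scene","top","wrist"]:
    c=bot.capture(n); cv2.imwrite(f"pics/{n}0.png",c["frame"])
    print(n,{k:np.round(v,3).tolist() for k,v in c.items() if k!="frame"})
E
```

```text
pics
{'time': 0.0, 'joint_positions': array([ 1.05397991e+00,  3.42752623e-01,  1.52501708e+00,  3.29750315e-05,
        1.27538655e+00, -1.46001080e-01]), 'dq': array([-2.62721311e-04,  4.30316626e-04,  8.66357356e-05,  6.78660247e-04,
       -1.50458876e-03, -3.62166450e-04]), 'tau': array([-3.35123359e-04, -4.31235337e+01, -2.44226933e+01,  7.17120920e-02,
        5.55522332e-02, -2.20040265e-04]), 'tool_pos': array([190.1589707 , 489.21417196, 404.02920155]), 'tcp_rot': array([-1.7369607 ,  1.56923241, -2.10778567]), 'contact_force': array([-0.5358223 , -0.42076821, -0.5682195 ]), 'moment': array([-0.00899146,  0.02693615, -0.00872501]), 'grip_width': 92.15428854710474}
scene {'K': [[510.124, 0.0, 272.394], [0.0, 510.124, 213.648], [0.0, 0.0, 1.0]], 'origin': [-855.806, -721.414, 928.123], 'orientation': [-2.088, 0.008, -1.12]}
top {'K': [[460.778, 0.0, 276.657], [0.0, 460.778, 210.856], [0.0, 0.0, 1.0]], 'origin': [360.456, -39.058, 1542.353], 'orientation': [-3.013, 0.018, -1.554]}
wrist {'K': [[325.192, 0.0, 276.394], [0.0, 325.192, 209.439], [0.0, 0.0, 1.0]], 'T_tool_cam': [[-0.0, -0.303, 0.953, 19.928], [1.0, 0.0, 0.0, 0.789], [-0.0, 0.953, 0.303, -82.122], [0.0, 0.0, 0.0, 1.0]]}
```

View pics/top0.png

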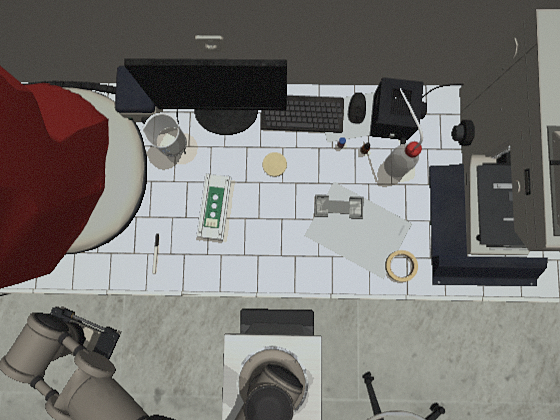

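View pics/wrist0.png

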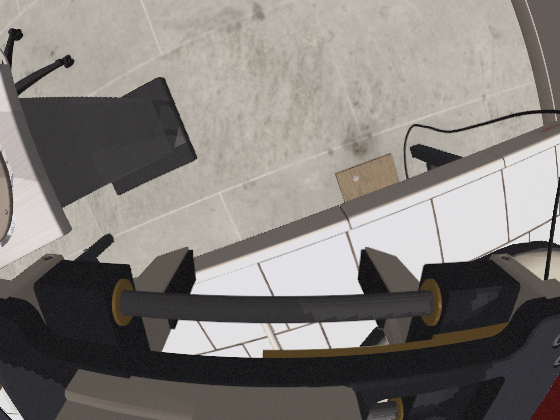

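View pics/scene0.png

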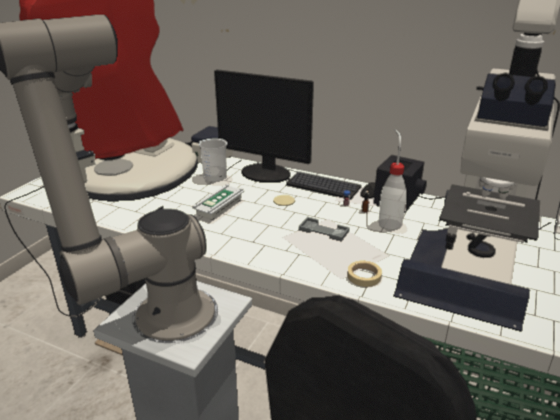

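```bash
cat > h.py <<'E'
import cv2,numpy as np
from scipy.spatial.transform import Rotation as R
from plant import bot
def cam(name):
    o=bot.get_obs() if name=="wrist" else None
    c=bot.capture(name)
    if name=="wrist":
        T=np.eye(4);T[:3,:3]=R.from_euler('xyz',o["tcp_rot"]).as_matrix();T[:3,3]=o["tool_pos"]
        M=T@np.array(c["T_tool_cam"]);c["Rw"]=M[:3,:3];c["o"]=M[:3,3]
    else:
        c["Rw"]=R.from_euler('xyz',c["orientation"]).as_matrix();c["o"]=np.array(c["origin"],float)
    c["name"]=name;c["K"]=np.array(c["K"]);return c
def ray(c,uv):
    K=c["K"];d=(np.array(uv,float)-K[:2,2])/K[0,0]
    if c["name"]=="wrist":
        r=np.linalg.norm(d)+1e-12
        v=np.array([*(d/r*np.sin(r)),np.cos(r)])
    else: v=np.array([*d,1.])
    return c["Rw"]@v
def onz(c,uv,z):
    v=ray(c,uv);return (c["o"]+v*(z-c["o"][2])/v[2])
def proj(c,p):
    q=c["Rw"].T@(np.array(p,float)-c["o"])
    K=c["K"]
    if c["name"]=="wrist":
        n=np.linalg.norm(q[:2]);t=np.arctan2(n,q[2]);return K[:2,2]+K[0,0]*t*q[:2]/n
    return K[:2,2]+K[0,0]*q[:2]/q[2]
def crop(c,x0,y0,x1,y1,s,fn):
    cv2.imwrite(fn,cv2.resize(c["frame"][y0:y1,x0:x1],None,fx=s,fy=s,interpolation=cv2.INTER_CUBIC))
E
python3 - <<'E'
from h import *
c=cam("top")
crop(c,140,160,260,280,5,"pics/t_deck.png")
crop(c,300,160,430,290,4.6,"pics/t_tray.png")
for n,uv,z in [("deckc",(214,208),40),("tray",(338,206),8),("petri",(275,164),12),("tape",(402,266),25),("marker",(156,254),5)]:
    print(n,onz(c,uv,z).round())
E
```

```text
deckc [561. 198.  40.]
tray [ 578. -214.    8.]
petri [719.  -0.  12.]
tape [ 382. -420.   25.]
marker [408. 392.   5.]
```

View pics/t_deck.png

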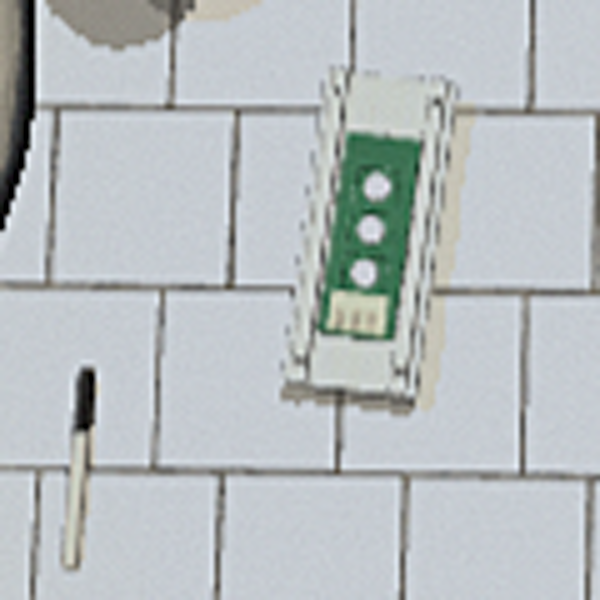

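View pics/t_tray.png

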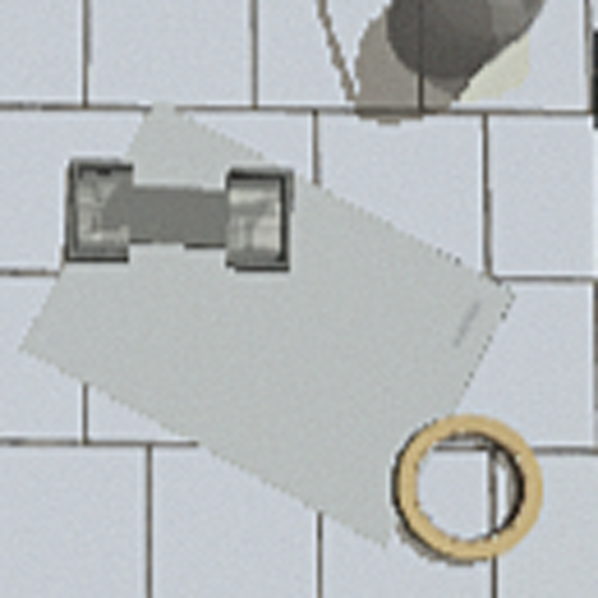

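```bash
cat >> h.py <<'E'
def pose():
    o=bot.get_obs();Rm=R.from_euler('xyz',o["tcp_rot"]).as_matrix();return o,Rm
def go(tip,jaw):
    """tip: world fingertip target; jaw: world jaw angle rad; prints shift in cm, turn deg"""
    o,Rm=pose();t=np.array(tip,float)+[0,0,178]
    d=Rm.T@(t-o["tool_pos"])/10
    y=Rm[:,1];cur=np.arctan2(y[1],y[0]);dd=(jaw-cur+np.pi/2)%np.pi-np.pi/2
    # tool x points down: + turn about x lowers world yaw
    print("shift cm",d.round(2),"turn",round(np.degrees(-dd),2),"cur jaw deg",round(np.degrees(cur),1),"t",round(o["time"],2),"q6",o["joint_positions"][5].round(2))
E
python3 - <<'E'
from h import *
c=cam("top")
f=lambda a,b:(140+a/5-.4,160+b/5-.4)
for n,p,z in [("FL",(287,383),48),("FR",(413,395),48),("BL",(333,70),48),("BR",(457,85),48),("cFL",(320,333),45),("cFR",(397,340),45),("cBL",(349,132),45),("cBR",(422,138),45)]:
    print(n,onz(c,f(*p),z).round(1))
g=lambda a,b:(300+a/4.6-.4,160+b/4.6-.4)
for n,p in [("tTL",(68,160)),("tBL",(66,258)),("tTR",(291,170)),("tBR",(288,270))]: print(n,onz(c,g(*p),20).round(1))
for z in (0,100,200): print(onz(c,(145,180),z).round())
go((450,200,150),np.pi/2)
print(pose()[1].round(3))
E
```

```text
FL [466.8 248.9  48. ]
FR [460.2 166.4  48. ]
BL [674.9 226.5  48. ]
BR [665.9 143.9  48. ]
cFL [500.1 229.1  45. ]
cFR [496.3 178.5  45. ]
cBL [633.9 214.9  45. ]
cBR [630.5 166.4  45. ]
tTL [ 614.8 -133.8   20. ]
tBL [ 543.1 -132.8   20. ]
tTR [ 609.8 -295.2   20. ]
tBR [ 536.8 -292.6   20. ]
[660. 444.   0.]
[640. 413. 100.]
[621. 382. 200.]
shift cm [  7.65 -17.54  34.7 ] turn -21.25 cur jaw deg 68.8 t 0.25 q6 -0.15
[[-0.     0.362  0.932]
 [-0.001  0.932 -0.362]
 [-1.    -0.001 -0.   ]]
```

Run:
```python
from h import *
go((480,204,200),np.radians(83.8))
go((660,187,130),np.radians(83.8))
```

```text
shift cm [  2.65 -16.09  37.35] turn -15.05 cur jaw deg 68.8 t 0.25 q6 -0.15
shift cm [  9.64 -11.14  54.74] turn -15.05 cur jaw deg 68.8 t 0.25 q6 -0.15
```

Request:
arm_command(
  moves=[
    [0.3, -2, 4.7, -2, 0],
    [0.6, -4, 9.3, -4, 0],
    [1, -6, 14, -6, 0],
    [1.3, -8, 18.7, -8, 0],
    [1.6, -10, 23.3, -10, 0],
    [2, -12, 28, -12, 0],
    [2.3, -14, 32.7, -14, 0],
    [3, -15, 37.4, -15, 0],
    [4, -14, 42, -15, 0],
    [6, -13, 46.5, -15, 0],
  ],
)

```text
time: 1.25
tool_pos: [576.1, 198.4, 346.6]
tcp_rot: [0.144, 1.568, 0.033]
contact_force: [0.0, 0.1, 0.8]
grip_width: 16.0
```

Request:
arm_command(
  moves=[
    [1, 0, 4, 0, 0],
    [2, 0, 8, 0, 0],
    [2, 0, 8, 0, 0],
  ],
)

```text
time: 1.55
tool_pos: [659.0, 187.8, 322.4]
tcp_rot: [-1.498, 1.57, -1.612]
contact_force: [-0.2, 0.4, -0.9]
grip_width: 0.2
```

Run:
```python
from h import *
go((660,187,130),np.radians(83.8))
o=bot.get_obs();print(o["tool_pos"],o["contact_force"],o["grip_width"])
c=cam("wrist");cv2.imwrite("pics/w1.png",c["frame"])
import pickle;pickle.dump(c,open("w1.pkl","wb"))
```

```text
shift cm [ 1.44 -0.06  0.11] turn -0.29 cur jaw deg 83.5 t 1.55 q6 -1.29
[659.00367016 187.78109124 322.42100563] [-0.19029145  0.36135233 -0.94202845] 0.18693506957136208
```

View pics/w1.png

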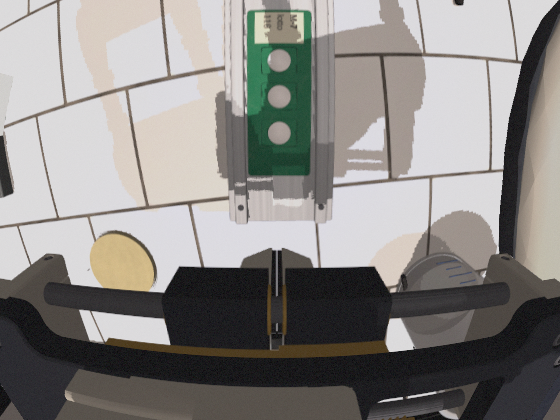

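Run:
```python
from h import *
import pickle
c=pickle.load(open("w1.pkl","rb"))
for n,p,z in [("cBR(img l)",(249,174),45),("cBL",(310,175),45),("cF",(248,10),45),("cF2",(311,11),45),("dB",(230,221),48),("dB2",(333,219),48),("dishL",(90,263),12),("dishR",(155,268),12)]: print(n,onz(c,p,z).round(1))
o,Rm=pose();print(proj(c,o["tool_pos"]+Rm@[178,0,0]))
```

```text
cBR(img l) [626.8 169.6  45. ]
cBL [633.1 218.6  45. ]
cF [494.2 184.6  45. ]
cF2 [500.4 233.5  45. ]
dB [663.9 148.6  48. ]
dB2 [671.9 234.5  48. ]
dishL [709.2 -30.5  12. ]
dishR [719.8  51.8  12. ]
[276.21262829 262.54097435]
```

Run:
```python
from h import *
go((650,192,43),np.radians(83.6))
```

```text
shift cm [10.27  0.27 -0.75] turn -0.05 cur jaw deg 83.6 t 1.6 q6 -1.29
```

Request:
arm_command(
  moves=[
    [4, 0.3, -0.8, 0, 0],
    [7, 0.3, -0.8, 0, 0],
    [9, 0.3, -0.8, 0, 0],
    [9.7, 0.3, -0.8, 0, 0],
    [10.2, 0.3, -0.8, 0, 0],
    [10.2, 0.3, -0.8, 0, 0],
  ],
)

```text
time: 2.2
tool_pos: [649.4, 192.6, 222.5]
tcp_rot: [-0.639, 1.57, -0.752]
contact_force: [1.0, 0.4, 0.5]
grip_width: 0.5
```

Run:
```python
from h import *
go((650,192,42),np.radians(83.6))
o=bot.get_obs();print(o["tool_pos"],o["contact_force"],o["grip_width"])
c=cam("wrist");cv2.imwrite("pics/w2.png",c["frame"])
o,Rm=pose()
for z in (-9.5,9.5):
  for y in (-19,19): print(proj(c,o["tool_pos"]+Rm@[178,y,z]))
```

```text
shift cm [ 0.25 -0.05  0.06] turn -0.03 cur jaw deg 83.6 t 2.2 q6 -1.28
[649.44279597 192.60454483 222.53477525] [0.95569177 0.4185303  0.54495558] 0.5441942343042432
[239.57027971 249.79146875]
[310.66562901 249.85007709]
[241.12075204 280.50633278]
[309.18943475 280.57718305]
```

View pics/w2.png

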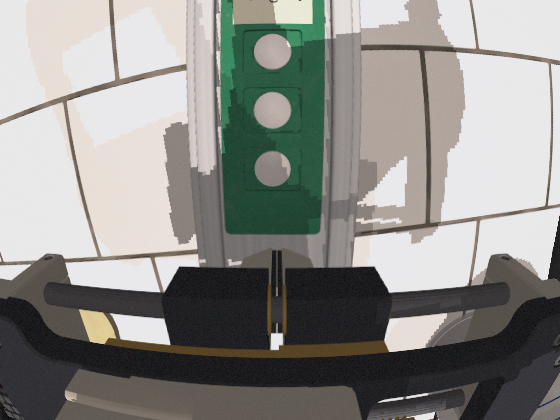

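Run:
```python
from h import *
c=cam("wrist")
o,Rm=pose()
for p in [(226,232),(320,234)]:
    P=onz(c,p,45); print(P.round(1),(Rm.T@(P-o["tool_pos"])).round(1))
```

```text
[628. 169.  45.] [178.2 -25.8 -19.3]
[634.7 218.1  45. ] [178.2  23.7 -18.2]
```

Request:
arm_command(
  moves=[
    [0.2, 0, 0, 0, 0],
    [0.2, 0, -0.5, 0, 0],
    [0.2, 0, -1, 0, 0],
    [0.2, 0, -1.5, 0, 0],
    [0.2, 0, -2.2, 0, 0],
    [0.2, 0, -3, 0, 0],
    [0.2, 0, -3.8, 0, 0],
  ],
)

```text
time: 3.0
tool_pos: [611.2, 196.9, 221.2]
tcp_rot: [0.036, 1.569, -0.076]
contact_force: [-0.0, -0.5, 0.4]
grip_width: 0.5
```

Run:
```python
from h import *
c=cam("wrist");cv2.imwrite("pics/w3.png",c["frame"])
o,Rm=pose();print(o["tool_pos"],o["contact_force"])
```

```text
[610.19903863 197.16163375 221.08968358] [-0.50498548  0.3598935  -0.93748162]
```

View pics/w3.png

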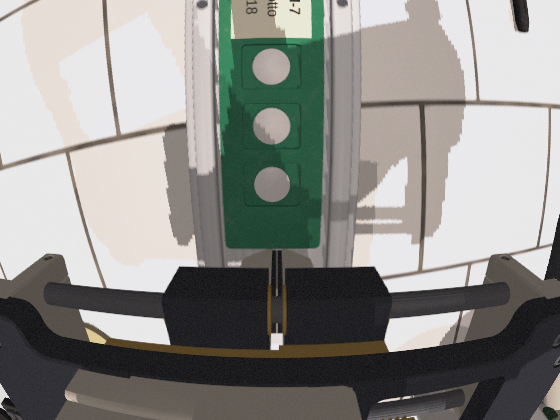

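Request:
arm_command(
  moves=[
    [0.1, 0, -0.8, 0, 0],
    [0.1, 0, -1.6, 0, 0],
    [0.1, 0, -2.4, 0, 0],
    [0.1, 0, -3.1, 0, 0],
    [0.1, 0, -3.7, 0, 0],
    [0.1, 0, -4.2, 0, 0],
    [0.1, 0, -4.6, 0, 0],
    [0.1, 0, -4.8, 0, 0],
    [0.1, 0, -4.8, 0, 0],
  ],
)

```text
time: 3.95
tool_pos: [562.4, 202.6, 220.1]
tcp_rot: [-1.432, 1.571, -1.544]
contact_force: [-0.0, 0.6, 0.6]
grip_width: 0.3
```

Run:
```python
from h import *
c=cam("wrist");cv2.imwrite("pics/w4.png",c["frame"])
import pickle;pickle.dump(c,open("w4.pkl","wb"))
o,Rm=pose();print(o["tool_pos"],o["contact_force"])
```

```text
[562.54487669 202.53352763 220.12699104] [ 0.97900867  0.01859383 -0.49760683]
```

View pics/w4.png

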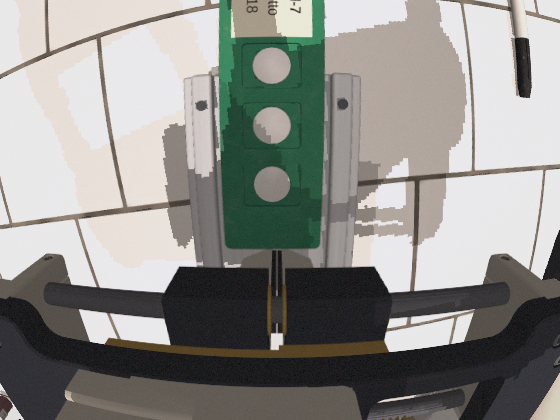

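Run:
```python
from h import *
import pickle
c=pickle.load(open("w4.pkl","rb"));o,Rm=pose()
for p,z in [((226,246),45),((320,246),45),((186,78),48),((358,76),48),((220,80),45),((324,78),45)]:
    P=onz(c,p,z); print(P.round(1),(Rm.T@(P-o["tool_pos"])).round(1))
```

```text
[547.3 178.3  45. ] [175.1 -25.8 -12.5]
[552.7 227.4  45. ] [175.1  23.6 -12.6]
[460.2 172.   48. ] [172.1 -41.7 -98.3]
[468.5 252.1  48. ] [172.1  38.8 -99. ]
[463.6 187.6  45. ] [175.1 -25.9 -96.7]
[468.2 236.3  45. ] [175.1  23.1 -97.5]
```

Request:
arm_command(
  moves=[
    [0, 0, 0.8, 0, 0],
    [-2.5, 0, 1, 0, 0],
    [-6, -0.1, 0, 0, 0.9],
    [-7, -0.1, -4, 0, 0.9],
    [-7, -0.1, -8, 0, 0.9],
    [-7, -0.1, -11.5, 0, 0.9],
    [-6, -0.1, -12.2, 0, 0.9],
    [-3, -0.1, -12.2, 0, 0.9],
    [-3, -0.1, -12.2, 0, 0.9],
  ],
)

```text
time: 4.9
tool_pos: [440.6, 214.9, 248.0]
tcp_rot: [-2.655, 1.566, -2.767]
contact_force: [-0.3, 0.0, -0.4]
grip_width: 51.7
```

Run:
```python
from h import *
o,Rm=pose();print(o["tool_pos"],o["contact_force"],o["grip_width"])
c=cam("wrist");cv2.imwrite("pics/w5.png",c["frame"])
t=cam("top");crop(t,140,160,260,280,5,"pics/t5.png")
s=cam("scene");crop(s,150,130,290,235,5,"pics/s5.png")
```

```text
[440.59407847 214.91887763 248.00094578] [-0.31116029  0.01524204 -0.42320894] 51.74819882555644
```

View pics/w5.png

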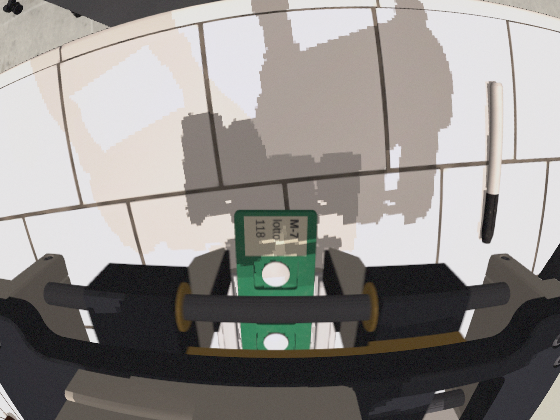

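View pics/t5.png

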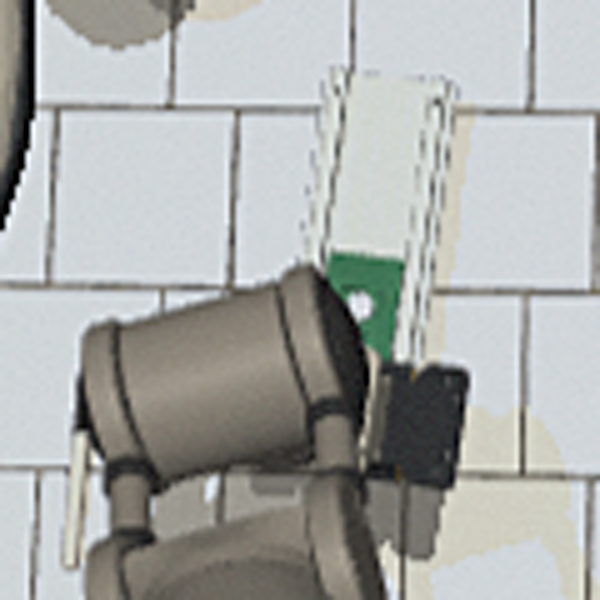

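View pics/s5.png

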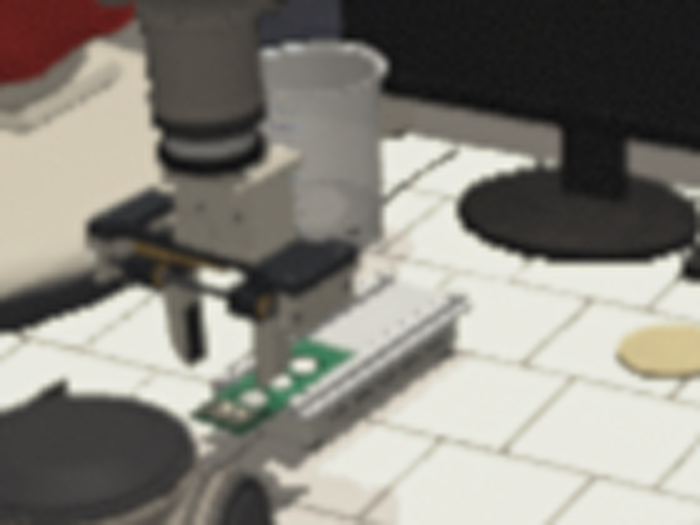

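Run:
```python
from h import *
c=cam("wrist");o,Rm=pose()
print(o["grip_width"],o["tool_pos"])
for p in [(236,211),(317,211)]:
    P=onz(c,p,45); print(P.round(1),(Rm.T@(P-o["tool_pos"])).round(1))
```

```text
67.96719572755327 [442.10077236 215.215721   251.03827167]
[418.  194.1  45. ] [206.  -23.7 -21.9]
[423.5 242.7  45. ] [206.   25.2 -21.9]
```

Request:
arm_command(
  moves=[
    [1.5, 0.1, 0, 0, 0.9],
    [3, 0.1, 0, 0, 0.9],
    [3.6, 0.1, 0, 0, 0.9],
    [3.6, 0.1, 0, 0, 0.9],
    [3.6, 0.1, 0, 0, 0.9],
  ],
)

```text
time: 5.6
tool_pos: [442.7, 216.3, 215.7]
tcp_rot: [0.294, 1.568, 0.181]
contact_force: [0.3, 0.4, 1.2]
grip_width: 82.5
```

Run:
```python
from h import *
o,Rm=pose();print(o["tool_pos"],o["contact_force"],o["grip_width"])
c=cam("wrist");cv2.imwrite("pics/w6.png",c["frame"])
s=cam("scene");crop(s,150,130,290,235,5,"pics/s6.png")
```

```text
[442.71222847 216.26352239 215.72653284] [0.26201499 0.43176168 1.22838228] 82.5005502518689
```

View pics/w6.png

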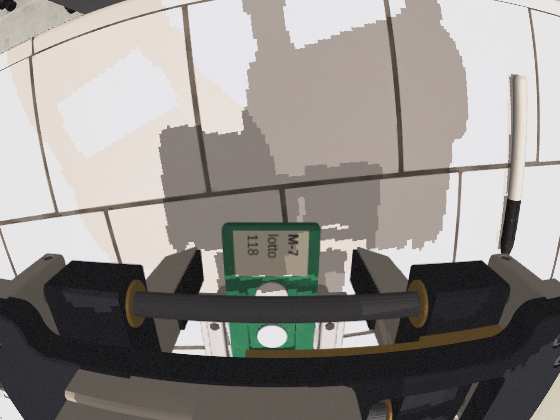

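View pics/s6.png

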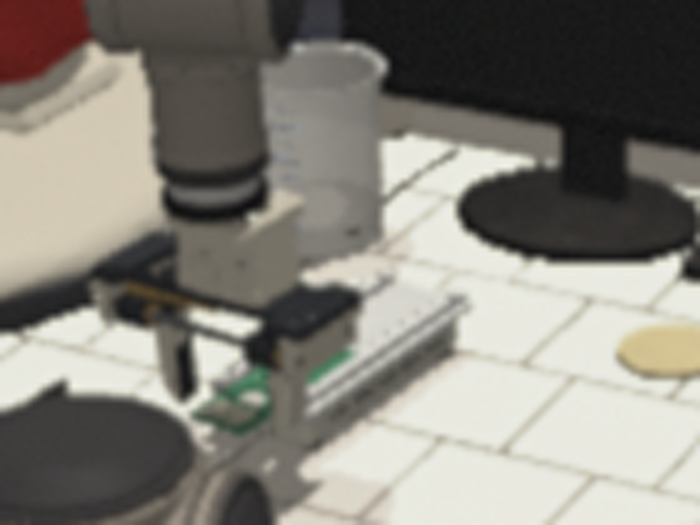

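Request:
arm_command(
  moves=[
    [0, 0, 0, 0, 0.4],
    [0, 0, 0, 0, 0.4],
    [0, 0, 0, 0, 0.4],
    [0, 0, 0, 0, 0.4],
    [0, 0, 0, 0, 0.4],
    [0, 0, 0, 0, 0.4],
    [0, 0, 0, 0, 0.4],
  ],
)

```text
time: 6.4
tool_pos: [442.6, 216.3, 215.8]
tcp_rot: [0.303, 1.568, 0.191]
contact_force: [0.1, -0.0, 0.0]
grip_width: 49.4
```

Run:
```python
from h import *
o,Rm=pose();print(o["tool_pos"],o["contact_force"],o["grip_width"])
c=cam("wrist");cv2.imwrite("pics/w7.png",c["frame"])
```

```text
[442.63716651 216.29767379 215.81857029] [ 0.14690652 -0.00886859  0.03992796] 49.35986761749601
```

View pics/w7.png

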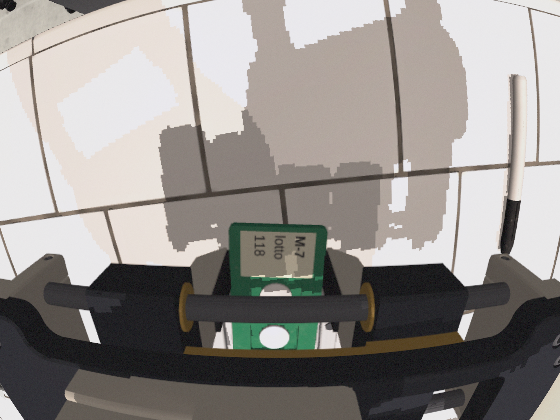

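Request:
arm_command(
  moves=[
    [-0.3, 0, 0, 0, 0.2],
    [-0.8, 0, 0, 0, 0.2],
    [-1.6, 0, 0, 0, 0.2],
    [-2.6, 0, 0, 0, 0.2],
    [-3.8, 0, 0, 0, 0.2],
    [-5, 0, 0, 0, 0.2],
    [-6, 0, 0, 0, 0.2],
    [-6.5, 0, 0, 0, 0.2],
    [-6.5, 0, 0, 0, 0.2],
  ],
)

```text
time: 7.35
tool_pos: [442.6, 216.3, 281.8]
tcp_rot: [0.343, 1.566, 0.231]
contact_force: [0.3, 0.9, -0.4]
grip_width: 48.9
```

Run:
```python
from h import *
o,Rm=pose();print(o["tool_pos"],o["contact_force"],o["grip_width"])
c=cam("wrist");cv2.imwrite("pics/w8.png",c["frame"])
s=cam("scene");crop(s,150,130,290,235,5,"pics/s8.png")
```

```text
[442.57188333 216.30837256 281.77940398] [ 0.2942249   0.88352198 -0.39151925] 48.93630180122929
```

View pics/w8.png

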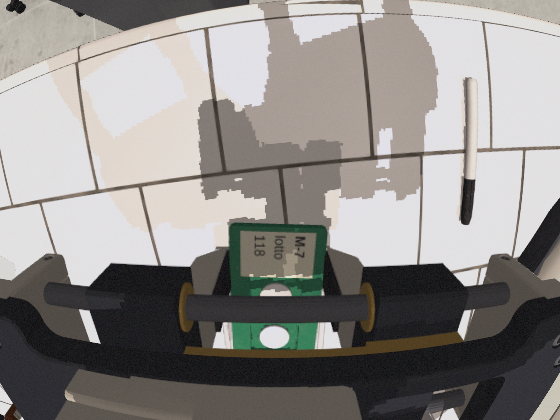

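View pics/s8.png

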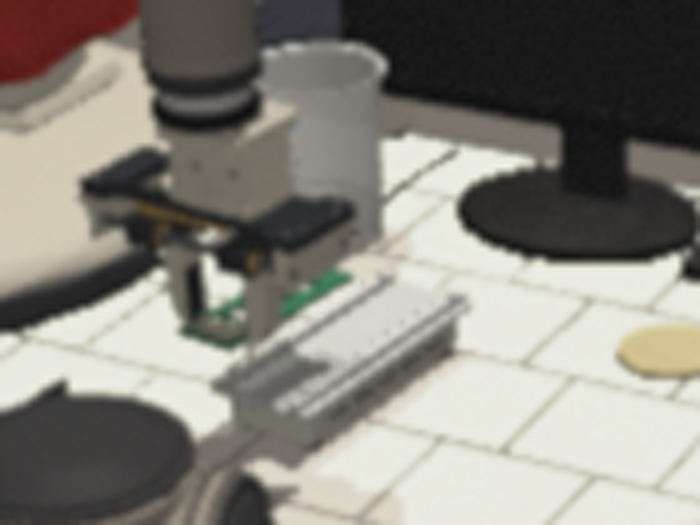

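Request:
arm_command(
  moves=[
    [0, -0.8, 0.1, 0, 0.2],
    [0, -2.2, 0.3, 0, 0.2],
    [0, -4.5, 0.7, 0, 0.2],
    [0, -7.3, 1.1, 0, 0.2],
    [0, -10.2, 1.5, 0, 0.2],
    [0, -13.2, 2, 0, 0.2],
    [0, -16, 2.4, 0, 0.2],
    [0, -18.3, 2.7, 0, 0.2],
    [0, -19.8, 2.9, 0, 0.2],
    [0, -20.4, 3, 0, 0.2],
  ],
)

```text
time: 8.45
tool_pos: [448.9, 8.1, 280.4]
tcp_rot: [0.258, 1.569, 0.143]
contact_force: [0.9, -0.2, 0.0]
grip_width: 49.4
```

Request:
arm_command(
  moves=[
    [1, 0, 0, 0, 0.2],
    [2.5, 0, 0, 0, 0.2],
    [4.5, 0, 0, 0, 0.2],
    [6, 0, 0, 0, 0.2],
    [7, 0, 0, 0, 0.2],
    [7.5, 0, 0, 0, 0.2],
    [7.5, 0, 0, 0, 0.2],
  ],
)

```text
time: 9.15
tool_pos: [448.9, 8.3, 204.7]
tcp_rot: [0.763, 1.57, 0.649]
contact_force: [-0.7, -0.6, 0.4]
grip_width: 49.4
```

Run:
```python
from h import *
o,Rm=pose();print(o["tool_pos"],o["contact_force"],o["grip_width"])
c=cam("wrist");cv2.imwrite("pics/w9.png",c["frame"])
s=cam("scene");crop(s,190,150,330,255,5,"pics/s9.png")
```

```text
[448.86258522   8.34010446 204.74614737] [-0.67508287 -0.59811571  0.3869213 ] 49.409372021400685
```

View pics/s9.png

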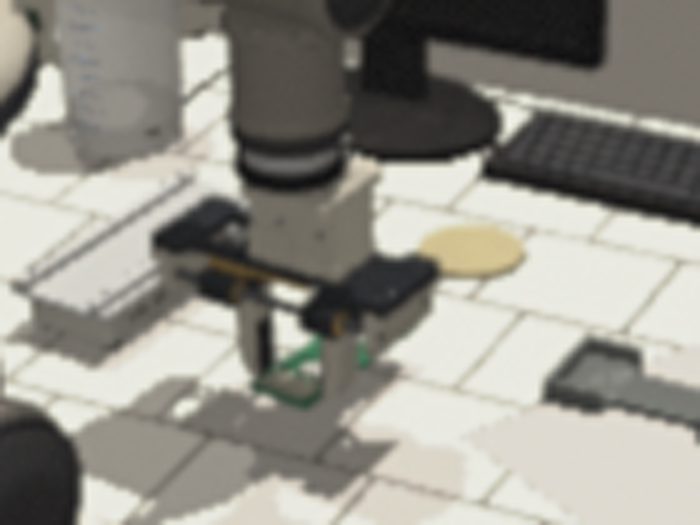

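Request:
arm_command(
  moves=[
    [0.8, 0, 0, 0, 0.2],
    [1.5, 0, 0, 0, 0.2],
    [2, 0, 0, 0, 0.2],
    [2.3, 0, 0, 0, 0.2],
    [2.5, 0, 0, 0, 0.2],
    [2.5, 0, 0, 0, 0.2],
  ],
)

```text
time: 9.85
tool_pos: [449.2, 8.2, 180.4]
tcp_rot: [0.26, 1.569, 0.145]
contact_force: [0.9, 0.5, -1.6]
grip_width: 49.1
```

Run:
```python
from h import *
o,Rm=pose();print(o["tool_pos"],o["contact_force"],o["grip_width"])
s=cam("scene");crop(s,190,150,330,255,5,"pics/s10.png")
```

```text
[449.24624266   8.19489406 180.36457409] [ 0.86787029  0.50291373 -1.63821902] 49.13307285723267
```

View pics/s10.png

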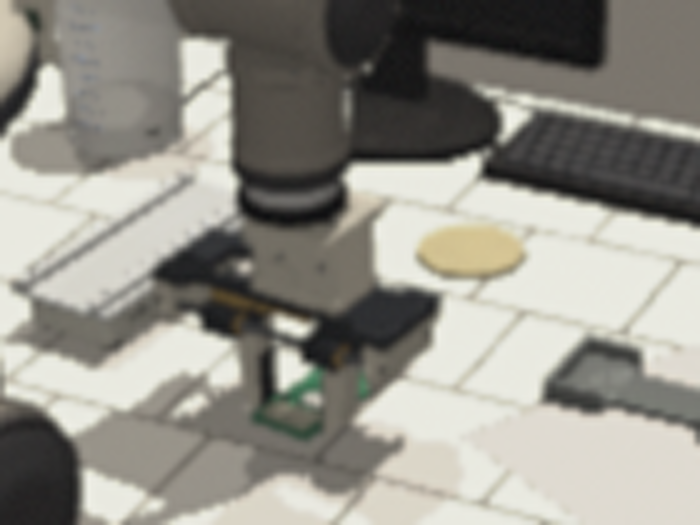

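Tips 2.4 mm above the bench; release now, then rise and look.

Request:
arm_command(
  moves=[
    [0.1, 0, 0, 0, 0.2],
    [0.1, 0, 0, 0, 0.8],
    [0.1, 0, 0, 0, 0.8],
    [0.1, 0, 0, 0, 0.8],
    [0.1, 0, 0, 0, 0.8],
    [0.1, 0, 0, 0, 0.8],
  ],
)

```text
time: 10.5
tool_pos: [449.3, 8.2, 179.6]
tcp_rot: [0.22, 1.568, 0.105]
contact_force: [-0.0, -0.6, 0.7]
grip_width: 73.3
```

Request:
arm_command(
  moves=[
    [-2, 0, 0, 0, 0.9],
    [-5, 0, 1, 0, 0.9],
    [-8, 0, 4, 0, 0.9],
    [-10, 0, 7, 0, 0.9],
    [-10, 0, 9.5, 0, 0.9],
    [-10, 0, 9.5, 0, 0.9],
  ],
)

```text
time: 11.1
tool_pos: [545.8, -3.2, 280.7]
tcp_rot: [0.054, 1.564, -0.061]
contact_force: [0.2, 0.4, -0.7]
grip_width: 82.8
```

Run:
```python
from h import *
o,Rm=pose();print(o["tool_pos"],o["contact_force"],o["grip_width"])
c=cam("wrist");cv2.imwrite("pics/w11.png",c["frame"])
import pickle;pickle.dump(c,open("w11.pkl","wb"))
```

```text
[545.80635632  -3.17115502 280.7210308 ] [ 0.2334835   0.41722877 -0.67442916] 82.82599742429969
```

View pics/w11.png

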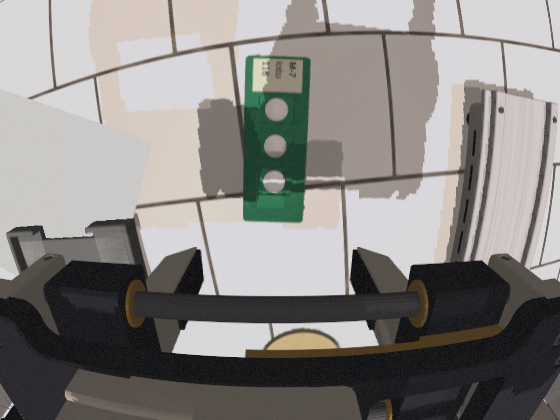

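Run:
```python
from h import *
import pickle
c=pickle.load(open("w11.pkl","rb"))
P=np.array([onz(c,p,5) for p in [(246,56),(311,58),(303,222),(244,220)]]);print(P.round(1));m=P.mean(0)
v=P[2]+P[3]-P[0]-P[1];a=np.degrees(np.arctan2(v[1],v[0]));print(m,a)
go((m[0],m[1],60),np.radians(a+90))
go((m[0],m[1],2.5),np.radians(a+90))
```

```text
[[421.6 -11.5   5. ]
 [428.8  37.9   5. ]
 [560.9  18.4   5. ]
 [553.5 -30.5   5. ]]
[491.19759005   3.57100445   5.        ] -8.288987814194936
shift cm [ 4.16  0.03 -5.34] turn 1.72 cur jaw deg 83.4 t 11.15 q6 -1.6
shift cm [ 9.91  0.03 -5.35] turn 1.72 cur jaw deg 83.4 t 11.15 q6 -1.6
```

Request:
arm_command(
  moves=[
    [2, 0, -3, 1.7, 0.9],
    [4.2, 0, -5.3, 1.7, 0.9],
    [7, 0, -5.3, 1.7, 0.9],
    [9, 0, -5.3, 1.7, 0.9],
    [9.8, 0, -5.3, 1.7, 0.9],
    [9.9, 0, -5.3, 1.7, 0.9],
    [9.9, 0, -5.3, 1.7, 0.9],
  ],
)

```text
time: 11.85
tool_pos: [491.7, 3.3, 181.0]
tcp_rot: [0.188, 1.568, 0.044]
contact_force: [0.1, -0.6, 0.2]
grip_width: 82.9
```

Request:
arm_command(
  moves=[
    [0, 0, 0, 0, 0.2],
    [0, 0, 0, 0, 0.2],
    [0, 0, 0, 0, 0.2],
    [0, 0, 0, 0, 0.2],
    [0, 0, 0, 0, 0.2],
    [0, 0, 0, 0, 0.2],
    [0, 0, 0, 0, 0.2],
  ],
)

```text
time: 12.55
tool_pos: [491.7, 3.3, 181.1]
tcp_rot: [0.171, 1.567, 0.027]
contact_force: [0.3, 0.3, 2.8]
grip_width: 48.2
```

Run:
```python
from h import *
o,Rm=pose();print(o["tool_pos"],o["contact_force"],o["grip_width"])
c=cam("wrist");cv2.imwrite("pics/w12.png",c["frame"])
```

```text
[491.74464289   3.25664019 181.12694886] [0.26067506 0.26000953 2.76785715] 48.19430086262351
```

View pics/w12.png

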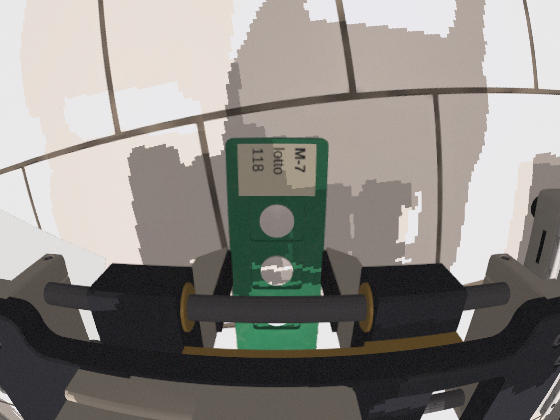

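Request:
arm_command(
  moves=[
    [0, 0, 0, 0, 0.7],
    [0, 0, 0, 0, 0.7],
    [0, 0, 0, 0, 0.7],
    [0.1, 0, 0, 0, 0.7],
    [0.25, 0, 0, 0, 0.7],
    [0.25, 0, 0, 0, 0.7],
  ],
)

```text
time: 13.2
tool_pos: [491.7, 3.3, 178.4]
tcp_rot: [0.19, 1.568, 0.046]
contact_force: [-0.1, 0.1, 1.5]
grip_width: 64.1
```

Request:
arm_command(
  moves=[
    [0, 0, 0, 0, 0.2],
    [0, 0, 0, 0, 0.2],
    [0, 0, 0, 0, 0.2],
    [0, 0, 0, 0, 0.2],
    [0, 0, 0, 0, 0.2],
  ],
)

```text
time: 13.7
tool_pos: [491.7, 3.3, 178.4]
tcp_rot: [0.196, 1.568, 0.052]
contact_force: [1.5, -0.0, -1.6]
grip_width: 49.6
```

Request:
arm_command(
  moves=[
    [-0.3, 0, 0, 0, 0.2],
    [-1, 0, 0, 0, 0.2],
    [-2.2, 0, 0, 0, 0.2],
    [-3.8, 0, 0, 0, 0.2],
    [-5.4, 0, 0, 0, 0.2],
    [-7, 0, 0, 0, 0.2],
    [-8, 0, 0, 0, 0.2],
    [-8, 0, 0, 0, 0.2],
  ],
)

```text
time: 14.5
tool_pos: [491.9, 3.2, 260.3]
tcp_rot: [0.086, 1.564, -0.058]
contact_force: [0.2, -0.4, 0.5]
grip_width: 49.3
```

Run:
```python
from h import *
o,Rm=pose();print(o["tool_pos"],o["contact_force"],o["grip_width"])
c=cam("wrist");cv2.imwrite("pics/w13.png",c["frame"])
import pickle;pickle.dump((c,o,Rm),open("w13.pkl","wb"))
s=cam("scene");crop(s,190,150,330,255,5,"pics/s13.png")
t=cam("top");crop(t,300,160,430,290,4.6,"pics/t13.png")
```

```text
[491.86538142   3.21355679 260.26285336] [ 0.1557362  -0.40616731  0.5157541 ] 49.300062358990225
```

View pics/w13.png

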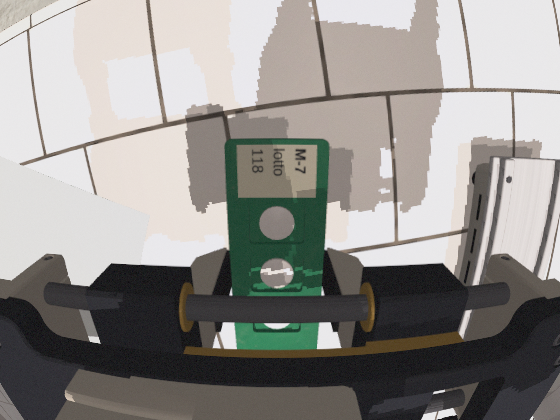

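View pics/s13.png

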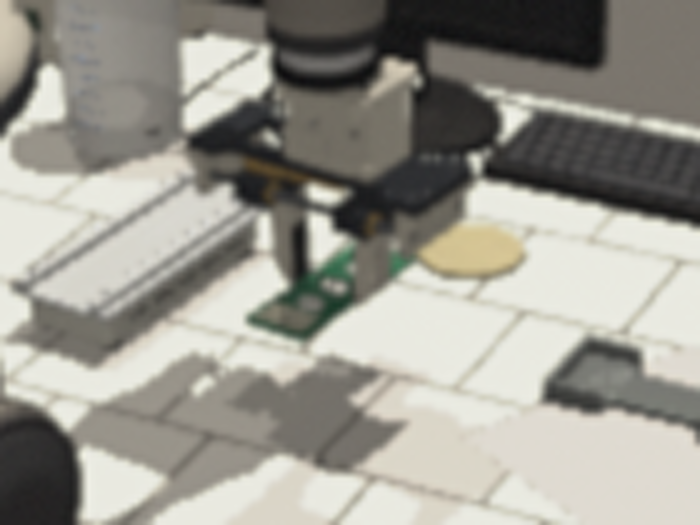

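Run:
```python
from h import *
c=cam("top");print(onz(c,(400,178),0).round(),onz(c,(385,178),0).round(),onz(c,(375,175),0))
go((640,-212,150),np.radians(88))
import pickle
c,o,Rm=pickle.load(open("w13.pkl","rb"))
for p in [(226,140),(328,140)]:
    P=onz(c,p,o["tool_pos"][2]-178+4.5);print((Rm.T@(P-o["tool_pos"])).round(1))
```

```text
[ 679. -425.    0.] [ 678. -374.    0.] [ 687.77907232 -340.20030985    0.        ]
shift cm [ -7.   -19.16  17.83] turn -6.27 cur jaw deg 81.7 t 14.7 q6 -1.58
[173.  -23.1 -67.7]
[173.1  25.1 -67.7]
```

Request:
arm_command(
  moves=[
    [-0.6, -0.8, 0.7, 0, 0.2],
    [-1.6, -2.2, 2, -1, 0.2],
    [-3, -4.4, 4, -2, 0.2],
    [-4.2, -7, 6.4, -3, 0.2],
    [-5.2, -9.8, 9, -4, 0.2],
    [-6.2, -12.6, 11.6, -5, 0.2],
    [-6.8, -15.2, 14, -6, 0.2],
    [-7, -17.4, 16, -6, 0.2],
    [-7, -18.7, 17.3, -6, 0.2],
    [-7, -19.2, 17.8, -6, 0.2],
  ],
)

```text
time: 15.7
tool_pos: [640.1, -214.7, 327.2]
tcp_rot: [0.226, 1.569, 0.184]
contact_force: [-0.2, -0.3, -1.5]
grip_width: 49.4
```

Run:
```python
from h import *
o,Rm=pose();print(o["tool_pos"],o["contact_force"],o["grip_width"],o["dq"].round(3))
c=cam("wrist");cv2.imwrite("pics/w14.png",c["frame"])
import pickle;pickle.dump((c,o,Rm),open("w14.pkl","wb"))
```

```text
[ 640.13013755 -214.74395477  327.18160821] [-0.17024105 -0.29645244 -1.46796476] 49.4121517812434 [-0.023  0.087 -0.157  0.01   0.098 -0.039]
```

View pics/w14.png

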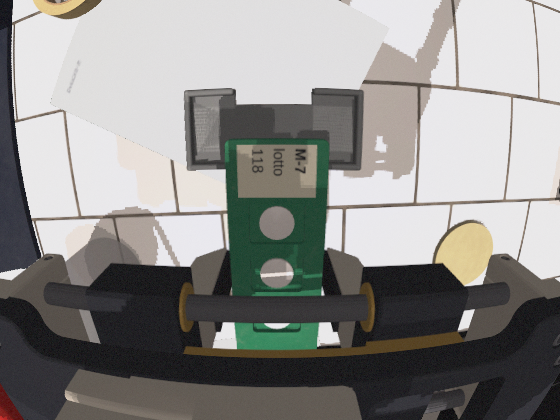

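Run:
```python
from h import *
import pickle
c,o,Rm=pickle.load(open("w14.pkl","rb"))
crop(c,170,75,380,185,3.8,"pics/w14c.png")
```

```text
(no output)
```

View pics/w14c.png

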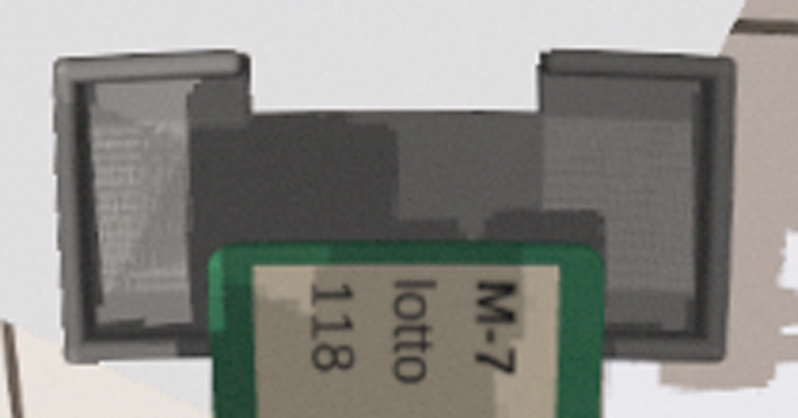

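Run:
```python
from h import *
import pickle
c,o,Rm=pickle.load(open("w14.pkl","rb"))
P=np.array([onz(c,(170+a/3.8-.4,75+b/3.8-.4),20) for a,b in [(54,57),(737,57),(724,359),(70,359)]])
print(P.round(1));m=P.mean(0)
print(m, np.linalg.norm(P[0]-P[1]),np.linalg.norm(P[3]-P[2]),np.linalg.norm(P[0]-P[3]),np.linalg.norm(P[1]-P[2]))
v=P[1]-P[0]+P[2]-P[3];print(np.degrees(np.arctan2(v[1],v[0])))
s=cam("scene");print(s["o"])
# verify w/ top overlay corner & scene overlay
for a,cx in ((87.2,(m[0],m[1])),):
  ax=np.radians(a);yv=np.array([np.cos(ax),np.sin(ax)]);xv=np.array([yv[1],-yv[0]])
  im=s["frame"].copy()
  for sx,sy in ((-1,-1),(-1,1),(1,1),(1,-1)):
    q=np.array(cx)+37*sx*xv+80.5*sy*yv; u=proj(s,[*q,20]);cv2.circle(im,tuple(int(round(k)) for k in u),1,(0,0,255),-1)
  cv2.imwrite("pics/s14.png",cv2.resize(im[190:270,270:390],None,fx=6,fy=6,interpolation=cv2.INTER_NEAREST))
```

```text
[[ 535.2 -291.9   20. ]
 [ 542.1 -132.7   20. ]
 [ 614.5 -136.1   20. ]
 [ 607.9 -293.8   20. ]]
[ 574.9323042  -213.63167773   20.        ] 159.28984332079858 157.81340450103815 72.76174911497802 72.53207005612418
87.5710188647678
[-855.8055261  -721.41400009  928.12338601]
```

View pics/s14.png

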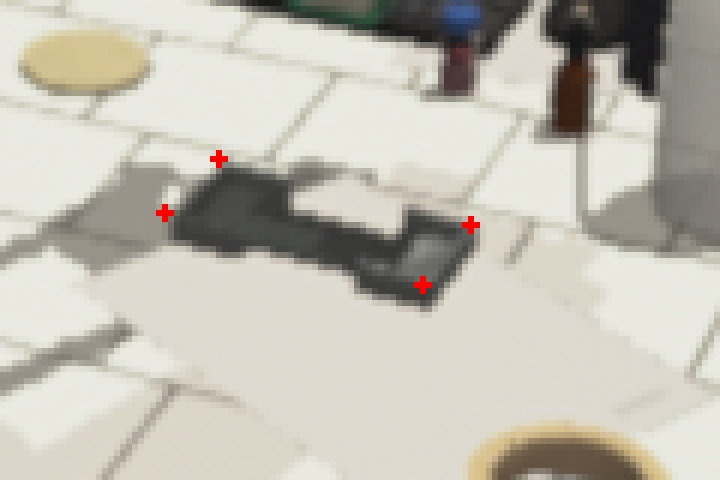

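Run:
```python
from h import *
go((575.3,-213.6,100),np.radians(-2.2))
```

```text
shift cm [ 4.91 -0.3  -6.43] turn 89.87 cur jaw deg 87.7 t 15.8 q6 -1.97
```

Request:
arm_command(
  moves=[
    [0, 0, -0.6, 4, 0.2],
    [0, -0.1, -1.3, 12, 0.2],
    [0, -0.1, -2.2, 20, 0.2],
    [0, -0.2, -3.2, 28, 0.2],
    [0, -0.3, -4.2, 36, 0.2],
    [0, -0.3, -5.2, 44, 0.2],
    [0, -0.3, -6, 52, 0.2],
    [0, -0.3, -6.4, 60, 0.2],
    [0, -0.3, -6.4, 68, 0.2],
    [0, -0.3, -6.4, 76, 0.2],
  ],
)

```text
time: 16.8
tool_pos: [575.0, -212.6, 327.3]
tcp_rot: [2.841, 1.569, 1.47]
contact_force: [0.4, 0.4, -0.2]
grip_width: 49.4
```

Run:
```python
from h import *
go((575.3,-213.6,80),np.radians(-2.2))
```

```text
shift cm [6.93 0.01 0.12] turn 13.6 cur jaw deg 11.4 t 16.8 q6 -0.68
```

Request:
arm_command(
  moves=[
    [1, 0, 0.1, 6, 0.2],
    [3, 0, 0.1, 11, 0.2],
    [5, 0, 0.1, 13, 0.2],
    [6.4, 0, 0.1, 13.6, 0.2],
    [6.9, 0, 0.1, 13.6, 0.2],
    [6.9, 0, 0.1, 13.6, 0.2],
  ],
)

```text
time: 17.4
tool_pos: [575.0, -213.0, 257.9]
tcp_rot: [-2.623, 1.569, 2.052]
contact_force: [0.7, 0.6, -0.4]
grip_width: 49.3
```

Run:
```python
from h import *
o,Rm=pose();print(o["tool_pos"],o["contact_force"],o["grip_width"])
c=cam("wrist");cv2.imwrite("pics/w15.png",c["frame"])
go((575.3,-213.6,28),np.radians(-2.2))
go((575.3,-213.6,10),np.radians(-2.2))
```

```text
[ 575.02393001 -213.02689704  257.85353384] [ 0.71737133  0.55132266 -0.42108793] 49.31135320338277
shift cm [5.27 0.   0.04] turn 0.05 cur jaw deg -2.1 t 17.45 q6 -0.44
shift cm [7.07 0.   0.04] turn 0.05 cur jaw deg -2.1 t 17.45 q6 -0.44
```

View pics/w15.png

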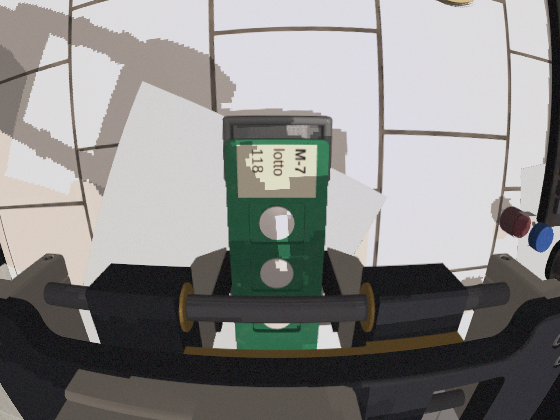

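Request:
arm_command(
  moves=[
    [1.2, 0, 0, 0, 0.2],
    [2.8, 0, 0, 0, 0.2],
    [4.2, 0, 0, 0, 0.2],
    [5, 0, 0, 0, 0.2],
    [5.2, 0, 0, 0, 0.2],
    [5.2, 0, 0, 0, 0.2],
  ],
)

```text
time: 18.05
tool_pos: [575.3, -213.2, 206.5]
tcp_rot: [3.14, 1.569, 1.531]
contact_force: [-0.6, 1.1, -0.5]
grip_width: 49.3
```

Run:
```python
from h import *
o,Rm=pose();print(o["tool_pos"],o["contact_force"],o["grip_width"])
c=cam("wrist");crop(c,190,90,370,240,4,"pics/w16.png")
go((575.3,-213.6,10),np.radians(-2.2))
import pickle;pickle.dump((c,o,Rm),open("w16.pkl","wb"))
```

```text
[ 575.34100936 -213.24995639  206.45152431] [-0.56995311  1.09440801 -0.51552295] 49.251505829744616
shift cm [ 1.89 -0.02  0.03] turn 0.05 cur jaw deg -2.1 t 18.1 q6 -0.44
```

View pics/w16.png

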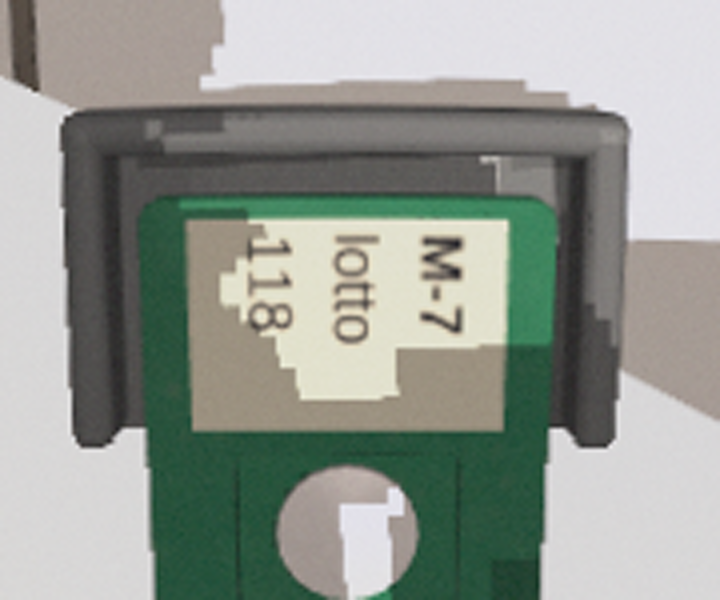

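Run:
```python
from h import *
import pickle
c,o,Rm=pickle.load(open("w16.pkl","rb"))
for n,(a,b),z in [("rim out",(346,107),20),("rim in",(346,153),20),("card end",(346,198),33)]:
    P=onz(c,(190+a/4-.4,90+b/4-.4),z);print(n,P.round(1),(Rm.T@(P-o["tool_pos"])).round(1))
```

```text
rim out [ 578.8 -133.6   20. ] [186.6   0.4 -79.5]
rim in [ 578.6 -139.5   20. ] [186.6   0.5 -73.6]
card end [ 578.4 -144.1   33. ] [173.6   0.5 -69. ]
```

Request:
arm_command(
  moves=[
    [0.6, 0, 0, 0, 0.2],
    [1.2, 0, 0, 0, 0.2],
    [1.6, 0, 0, 0, 0.2],
    [1.8, 0, 0, 0, 0.2],
    [1.85, 0, 0, 0, 0.2],
    [1.85, 0, 0, 0, 0.2],
  ],
)

```text
time: 18.7
tool_pos: [575.5, -213.3, 188.4]
tcp_rot: [2.489, 1.569, 0.881]
contact_force: [0.1, 0.8, -1.2]
grip_width: 49.2
```

Run:
```python
from h import *
o,Rm=pose();print(o["tool_pos"],o["contact_force"],o["grip_width"])
c=cam("wrist");crop(c,190,90,370,240,4,"pics/w17.png")
```

```text
[ 575.52432345 -213.29573695  188.39959341] [ 0.09283469  0.78774638 -1.2368043 ] 49.17291881169078
```

View pics/w17.png

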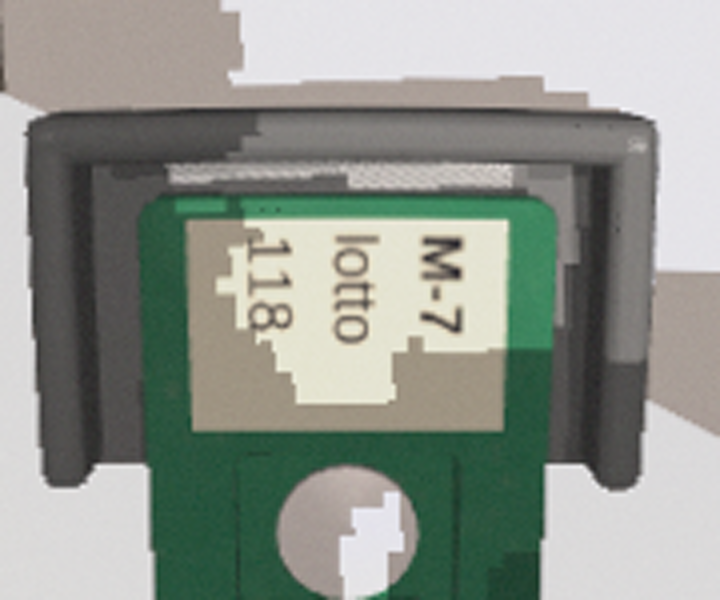

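Request:
arm_command(
  moves=[
    [0.1, 0, 0, 0, 0.2],
    [0.1, 0, 0, 0, 0.2],
    [0.1, 0, 0, 0, 0.75],
    [0.1, 0, 0, 0, 0.75],
    [0.1, 0, 0, 0, 0.75],
    [0.1, 0, 0, 0, 0.75],
    [-1, 0, 0, 0, 0.75],
    [-4, 0, 0, 0, 0.75],
    [-8, 0, 0, 0, 0.75],
    [-10, 0, 0, 0, 0.75],
  ],
)

```text
time: 19.75
tool_pos: [576.0, -213.6, 292.8]
tcp_rot: [1.361, 1.565, -0.247]
contact_force: [0.3, -0.4, -0.5]
grip_width: 68.8
```

Request:
arm_command(
  moves=[
    [-2, 0, 4, 0, 0.75],
    [-3, 0, 8, 0, 0.75],
    [-3, 0, 8, 0, 0.75],
    [-3, 0, 8, 0, 0.75],
  ],
)

```text
time: 20.15
tool_pos: [572.4, -294.2, 323.5]
tcp_rot: [1.379, 1.564, -0.231]
contact_force: [0.3, 1.6, 0.3]
grip_width: 68.8
```

Run:
```python
from h import *
o,Rm=pose();print(o["tool_pos"],o["contact_force"],o["grip_width"])
c=cam("wrist");cv2.imwrite("pics/w18.png",c["frame"])
crop(c,200,40,360,240,3,"pics/w18c.png")
import pickle;pickle.dump((c,o,Rm),open("w18.pkl","wb"))
t=cam("top");cv2.imwrite("pics/t18.png",t["frame"])
```

```text
[ 572.38998281 -294.17550052  323.49176881] [0.30300302 1.58780097 0.33640843] 68.76777328505402
```

View pics/w18.png

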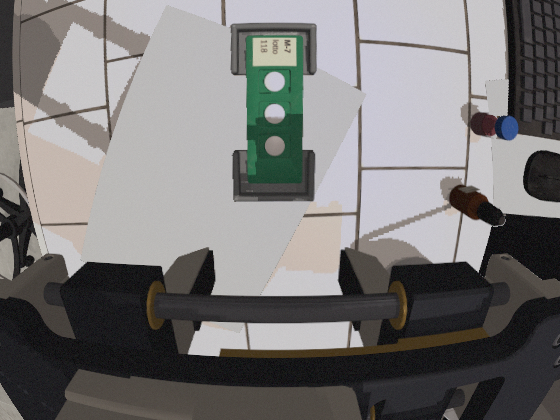

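View pics/w18c.png

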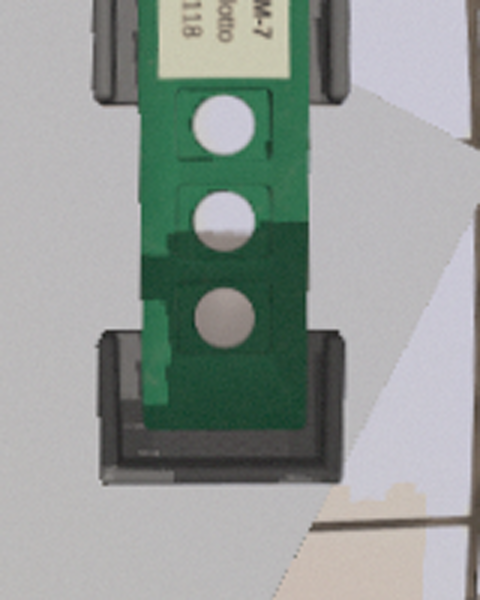

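View pics/t18.png

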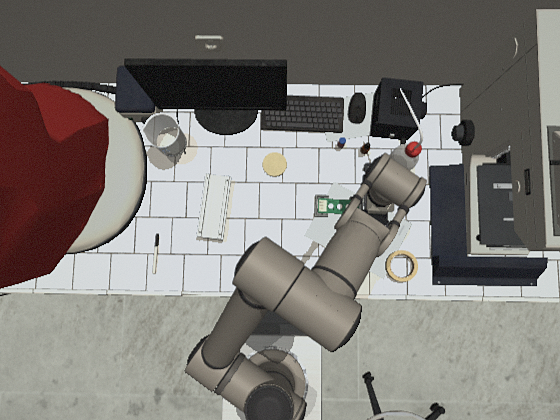

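Run:
```python
from h import *
import pickle
c,o,Rm=pickle.load(open("w18.pkl","rb"))
card=np.array([onz(c,p,13) for p in [(247,36),(303,37),(302,182.5),(248,182.5)]])
tray=np.array([onz(c,p,20) for p in [(231,25),(316,24),(314,199),(233,199)]])
print(card.round(1),tray.round(1));d=card.mean(0)-tray.mean(0);print(d, Rm.T@d)
f=lambda P:(P[2]+P[3]-P[0]-P[1])
for P in(card,tray):v=f(P);print(np.degrees(np.arctan2(v[1],v[0])))
```

```text
[[ 555.1 -143.7   13. ]
 [ 604.1 -146.5   13. ]
 [ 599.1 -279.    13. ]
 [ 549.6 -277.    13. ]] [[ 542.2 -134.    20. ]
 [ 615.2 -136.    20. ]
 [ 609.3 -293.1   20. ]
 [ 535.6 -290.1   20. ]]
[ 1.42850311  1.78244978 -7.        ] [ 7.00613108  1.31362326 -1.84560819]
-92.24639708339735
-92.27785113921293
```

Request:
arm_command(
  moves=[
    [-2, 0, -3, 0, 0.75],
    [-4, 0, -7, 0, 0.75],
    [-5, 0, -12, 0, 0.75],
    [-5, 0, -17, 0, 0.75],
    [-5, 0, -22, 0, 0.75],
    [-5, 0, -25, 0, 0.75],
    [-5, 0, -25, 0, 0.75],
  ],
)

```text
time: 20.95
tool_pos: [581.1, -37.4, 372.4]
tcp_rot: [1.961, 1.567, 0.36]
contact_force: [-0.3, 0.0, -1.1]
grip_width: 68.8
```

Run:
```python
from h import *
o,Rm=pose();print(o["tool_pos"],o["contact_force"],o["dq"].round(3))
t=cam("top");crop(t,140,130,440,300,2.6,"pics/t19.png")
for n,uv,z in [("petri",(275,164),12),("tape",(402,266),25)]: print(n,onz(t,uv,z).round())
```

```text
[581.14421691 -37.41409913 372.41064449] [-0.34431309  0.04435916 -1.08285375] [-0.073  0.01  -0.017 -0.035 -0.005 -0.048]
petri [719.  -0.  12.]
tape [ 382. -420.   25.]
```

View pics/t19.png

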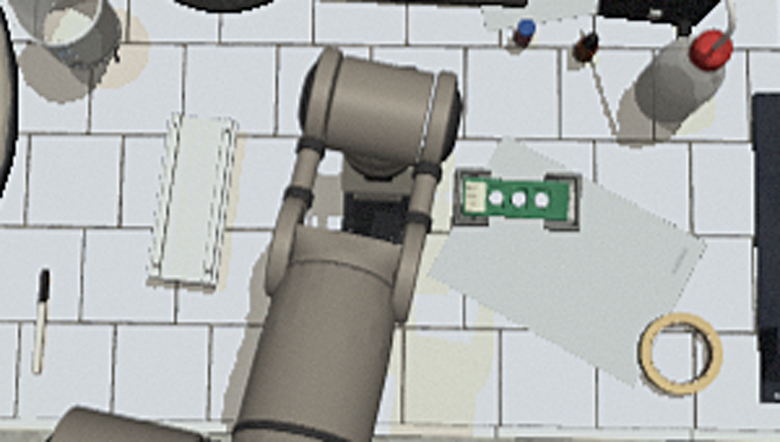

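The card is centred in the tray to within about 2 mm, aligned and released. The bystanders look unmoved, so I'm handing in.

```bash
python3 -c "
from plant import bot
print(bot.close_job())"
```

```text
the job is handed in; nothing more can be done
None
```

The card is lying in the tray, let go, and I handed the job in at about 21 s of the 58 s allowed; no verdict was reported.

1. **Slide:** I pushed the card along the rails with the closed fingers, and it stuck out about 46–49 mm over the deck's front edge.
2. **First lift:** I gripped the overhanging end about 45 mm from the card's centre, lifted it clear and laid it on the bare bench.
3. **Regrasp:** My first grip across the middle held only the top 2 mm of the card, so I opened, went about 2.5 mm lower and gripped again before lifting.
4. **Tray:** I carried it over, turned it to line up with the tray, lowered it through the finger gaps and let go.

**Last checks:**
- **Card position:** The wrist camera put the card about 1.3 mm across and 1.8 mm along from the tray's centre. Its long axis was within about 0.1° of the tray's. It looks flat on the floor between the walls, though I had no direct measure of its tilt.
- **Bystanders:** The marker and tape roll look unmoved in the last top view. The arm covered the petri dish in that view; it was in its starting place in the top view just before.
- **Robot:** The arm was well clear of everything, with only noise-level force readings.

**Disagreements:** The cameras differed by up to 6 mm on the deck and about 4 mm on the tray (scene camera). I relied mainly on the wrist camera, which agreed with the top view on the tray to about 1 mm.

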